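# Fit the fine sharpening stone in its spring-jaw holder

## Task

Set up for sharpening: fit the pale, fine stone into the bamboo bench holder. Tuck the tongue at one end of the stone, tilted, under the lip of the sprung jaw, push the jaw back to its stop without forcing it, lower the other end past the fixed lip and let the spring slide the stone home, flat and square under both lips; let go of it. Leave the dark coarse stone, the glass, the mug and the timer where they are.

Things in the scene. Friction and masses are not known exactly. Their poses are not given: they have to be found in the camera images.
- fine_stone: pale cream stone 150 x 50 x 20 mm bonded on a blue-grey backing plate 170 x 50 x 6 mm (26 mm high in all): at both ends the plate sticks out as a tongue 10 mm long, 6 mm thick. Loose, right way up, 0.25 to 0.5 kg. Origin: centre of the plate's underside; x along the length, y across the 50 mm width (grip it across this), z up. Both ends are alike
- coarse_stone: dark brown coarse stone, same size, shape and origin; loose; not wanted now, leave it
- holder: bench holder, fixed: bamboo board (x -133 to +111 mm, 78 mm wide, top at 20 mm) with black fittings. Origin on the worktop under the pocket's centre; x along the pocket, from the sprung jaw (aluminium, at -x, the end nearer the robot; behind it a black housing, x -131 to -105 mm, 40 mm high) to the fixed black lip at +x; z up
- pocket (a point): centre of the pocket's grey floor, 22 mm above the worktop, axes as the holder's; the seated stone's origin lies here. Four black corner guides (x 40 to 69 mm either side of the centre) stand 53 mm apart and 6 mm high, with a flared mouth above (to 12 mm high, 62 mm apart); between them the sides are open for fingers
- fixed_lip (a point): the fixed end: middle of the lip's edge, at x = +79 mm of the pocket, 9 mm above the floor. The lip overhangs 6 mm, is 4 mm thick (top 13 mm above the floor); wall face under it at x = +85 mm. With the jaw at its stop the plate passes this lip with 3 mm to spare. Under the lips the tongues have 3 mm of play: a stone let go too soon may stay high at one end; a light press on top settles it
- jaw_face (a point): wall face of the sprung jaw (50 mm wide), 4.5 mm above the floor; x = -81 mm of the pocket at rest, -85 with a stone seated, -94 at the stop. Its lip overhangs the face by 6 mm towards +x (edge at -75 at rest), underside 9 and top 13 mm above the floor. The plate can not drop straight in between the lips; enter with the jaw end 6 to 18 degrees down
- jaw (a joint): how far the sprung jaw is pushed back along the holder's -x, in m: 0 at rest, 0.004 with a stone seated, 0.013 at its hard stop. The spring presses with 4 N at rest, 6 N at 0.004, 10.5 N at the stop; beyond it is rigid
- glass: clear drinking glass, 66 mm wide, 82 mm high, loose bystander; origin at its foot
- mug: small white mug, 62 x 85 mm with its handle, 51 mm high, loose bystander; origin at its foot
- timer: wind-up kitchen timer, red top on white, 64 mm wide, 48 mm high, loose bystander; origin at its foot
- wall_corner (a point): fixed: the near upright corner of the tiled wall pillar that stands floor to ceiling behind the worktop. From this corner one face runs back and slightly to +y (towards x 1.0, y -0.11), the other to x 0.82, y -0.69. Swing in close to the robot (x about 0.43) when moving across, so that hand and stone stay clear of it

How it is judged:
On the way:
1. the fine stone presses the sprung jaw back, nearly to its stop (value of joint jaw above 0.009 m and contact force between fine_stone and holder above 2 N), for 0.1 s.
At the end, for the whole second after the job is handed in: the fine stone rests upright in the pocket: within 2.5 mm of its centre lengthwise, 3 mm across, 2 mm in height; level within 0.03 rad, in line with the holder within 0.04 rad (either way round); jaw bearing on it (0.0015 to 0.0065 m); coarse stone within 30 mm of its start (x of fine_stone in the frame of pocket between -0.0025 and 0.0025 m and y of fine_stone in the frame of pocket between -0.003 and 0.003 m and z of fine_stone in the frame of pocket between -0.002 and 0.002 m and angle between fine_stone's own z axis and vertical below 0.03 rad and angle between the x axis of fine_stone and the x axis of holder, either way round below 0.04 rad and value of joint jaw between 0.0015 and 0.0065 m and linear speed of fine_stone below 0.01 m/s and distance of coarse_stone from where it was at the start of the episode below 0.03 m); the robot touches nothing.
It fails at once if the stone is forced: more than 200 N between the fine stone and the holder (contact force between fine_stone and holder above 200 N).
It fails at once if the coarse stone, glass, mug or timer is shifted by more than 30 mm (distance of any of coarse_stone, glass, mug, timer from where it was at the start of the episode above 0.03 m).
It fails at once if the glass or the mug is tipped (angle between any of glass, mug's own z axis and vertical above 0.35 rad).
It also fails if it takes over 56 s, if anything falls off the work surface, if the arm or the gripper's body presses on something with over 40 N, if the wrist force passes 120 N, or if a joint passes its speed limit or range.

## Robot

A 6-joint arm with a two-finger parallel gripper is mounted at the origin on a cart in front of the work surface, level with it; the furniture and walls round the work are solid. World frame = base frame: x ahead of the robot, y to its left, z up, the work surface at z = 0. Lengths are in m, angles in rad, forces in N, time in s.
With the tool pointing down it reaches from about 0.275 to 0.85 m from the base axis. Payload 5.2 kg.
Tool frame: the origin (TCP) lies at the very end of the fingers, on their centre line; the grasp point (between the pads) lies 19 mm behind it (arm.grip_point_offset is the z of the grasp point in the tool frame, in m); z points along the fingers, y is the line along which they close (so a half turn about z gives the same grasp; the last joint's range is limited). The gripper opens to 85 mm and grips with 20 to 120 N. Pads are 22 mm wide; open, the fingers measure 114 mm over their backs; the gripper's body (76 mm by 85 mm) begins 54 mm behind the grasp point. The pads swing forward as they close: fully open they stand 13 mm farther back than shut.
Start: joints at [-1.345, 0.259, 1.535, -0, 1.348, -0.203], TCP at [0.229, -0.5, 0.231] pointing down, gripper open.
Joint ranges: [-3.14, 3.14], [-0.91, 2.08], [0.19, 2.58], [-1.22, 4.36], [0.22, 2.71], [-3.12, 3.12]. Speed limits (rad/s): [2.57, 2.57, 3.14, 3.14, 3.14, 3.14].

## Interface

Orientations are given as [roll, pitch, yaw] about the fixed x, y, z axes, in that order (R = Rz(yaw) Ry(pitch) Rx(roll)).
In Python, from station import arm gives the robot as it stands.
- The arm moves only by the shell command python3 inch.py [FORCE], which reads ROWS from standard input. ROWS is a JSON list of rows, 1 to 20 of them, each an object with the fields dx, dy, dz (the shift in m), ax, ay, az (a rotation vector in rad), finger_gap (the finger opening in m); a field left out counts as zero (the opening has to be given); each row shifts and turns the commanded pose from where the row before left it, along the tool's axes as they then stand; what a row does not reach is not made up. A row lasts 1/12 s, in which the tool goes at most 0.0417 m and 0.125 rad, less where a joint would pass 70% of its speed; a pose out of reach is approached as far as the arm can. The fingers move at their own pace and stop on an object; FORCE is the grip in N (left out, the last holds). Time passes only in rows, so rows that do not move let the fingers close. It prints the time, the measured TCP pose, the force, the opening and the grip force at its end. Input that does not fit is refused with a message, and nothing moves.
- arm.observe(): the state, without advancing time (a new reading comes with each control period).
- arm.capture(name): name is "scene" or "top" or "wrist"; returns the picture (480x640x3 uint8, red, green, blue); there is no depth.
- arm.get_calibration(name): a dict with "fx", "fy", "cx", "cy" (pixels), "cam_to_world" (4x4, takes a point from camera to world coordinates). Camera axes: x right, y up, looking along -z (the intrinsics and any distortion apply to the point x, -y, -z); pixel columns grow to the right and rows downward; lengths in m; the calibration is good to about 2 mm. A picture is of the moment at which its call begins: read the wrist's pose just before it. get_calibration takes no time and is no camera call; for the wrist camera it gives the pose at the moment of the call.
- arm.job_done(): hands the job in; it is judged then, once.
The state is a dict: "t": time; "q": joint angles; "qd": joint speeds; "effort": joint torques, N m; "eef_pos": TCP position; "tcp_rot": TCP orientation; "ft_force": force on the tool from outside, world axes, zero at the start; "torque": the same for the moment, N m; "width": finger opening in m; "grip_force": force on a finger pad.
Only numpy, scipy, OpenCV 4.12 (cv2) and the standard library are available. Lean on these libraries where they do the work, as an engineer would, in place of code of your own. Each camera call takes 0.05 s, during which the arm holds its last target. There are 200 camera calls.

## Working session

There is one attempt and no reset: what is moved stays moved. The work goes in short steps, Python scripts to look and compute and a shell command to move; the robot and the scene stay as the last step left them, time stands still between calls to the robot, and variables do not carry over. Pictures are saved under pics/ and viewed, at most 10 in all, crops included, and the job is handed in when it is done.

```bash
ls; mkdir -p pics; python3 - <<'E'
from station import arm
import cv2,numpy as np
s=arm.observe();print(s)
for n in("scene","top"):
    im=arm.capture(n);cv2.imwrite(f"pics/{n}0.png",im[:,:,::-1]);c=arm.get_calibration(n);print(n,c)
E
```

```text
inch.py
pics
station.py
{'t': 0.0, 'q': array([-1.34477356e+00,  2.59344611e-01,  1.53607561e+00,  1.60484322e-05,
        1.34801695e+00, -2.02799660e-01]), 'qd': array([-0.00019048, -0.00016965,  0.0010235 , -0.00194528, -0.00135432,
       -0.00159   ]), 'effort': array([ 5.88645016e-04, -4.46029258e+01, -2.90572393e+01, -2.95039172e-04,
        1.17398874e-02,  7.80359926e-06]), 'eef_pos': array([ 0.22859594, -0.49966325,  0.23047684]), 'tcp_rot': array([-3.13978908e+00, -3.86833915e-04,  4.28818520e-01]), 'ft_force': array([ 0.38684664, -0.13668214,  0.42523242]), 'torque': array([-0.06075762,  0.03132056,  0.06363826]), 'grip_force': 0.0, 'width': 0.08548757662308239}
scene {'fx': 540.3430712853593, 'fy': 540.3430712853593, 'cx': 312.5315533731281, 'cy': 239.9575469588994, 'cam_to_world': array([[-0.99968215,  0.02434416,  0.00655513,  0.53605191],
       [-0.00785221, -0.54772407,  0.83662219,  0.54836252],
       [ 0.02395727,  0.83630479,  0.54774113,  0.60936484],
       [ 0.        ,  0.        ,  0.        ,  1.        ]])}
top {'fx': 542.989570345869, 'fy': 542.989570345869, 'cx': 323.34227198869723, 'cy': 234.07539532927646, 'cam_to_world': array([[ 0.01547342,  0.9966736 , -0.08001439,  0.46717298],
       [-0.99976179,  0.01419004, -0.01658319, -0.291789  ],
       [-0.01539262,  0.08025193,  0.99665576,  1.01492808],
       [ 0.        ,  0.        ,  0.        ,  1.        ]])}
```

View pics/scene0.png

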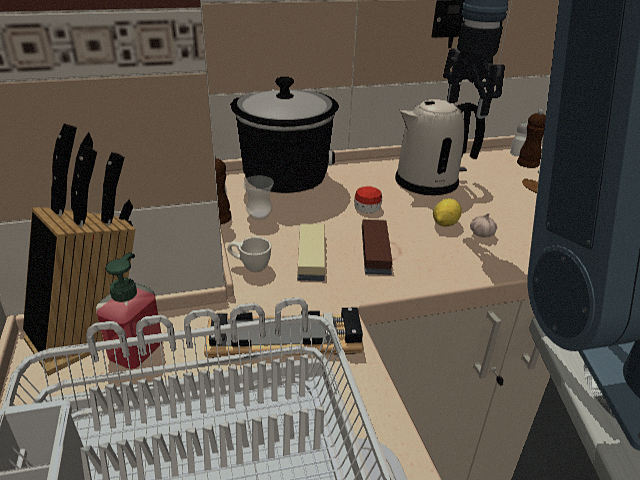

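View pics/top0.png

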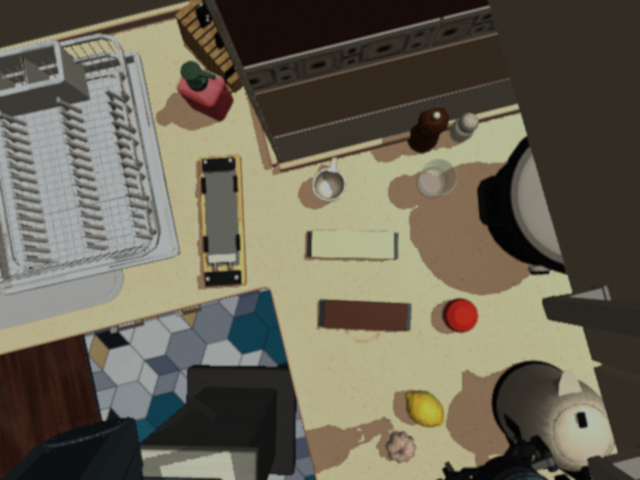

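The scene view shows the fine stone (312,250), coarse stone (376,247), and the holder behind a dish rack. In the top view the fine stone is at (352,245), running along y. The holder is at (222,222), running along x, with its aluminium jaw at (222,258), and the wall corner is at about (278,165).

```bash
cat > h.py <<'E'
from station import arm
import cv2,numpy as np
from scipy.spatial.transform import Rotation as R
def ray(c,u,v):
    T=c["cam_to_world"];d=T[:3,:3]@np.array([(u-c["cx"])/c["fx"],-(v-c["cy"])/c["fy"],-1]);return T[:3,3],d
def plane(c,u,v,z):
    o,d=ray(c,u,v);return o+d*(z-o[2])/d[2]
def proj(c,p):
    T=c["cam_to_world"];q=T[:3,:3].T@(np.asarray(p)-T[:3,3]);return c["cx"]+c["fx"]*q[0]/-q[2],c["cy"]-c["fy"]*q[1]/-q[2]
def tool():
    s=arm.observe();return np.array(s["eef_pos"]),R.from_euler("xyz",s["tcp_rot"]),s
def delta(p,rpy):
    "move from the present pose to p,rpy in tool axes"
    p0,r0,s=tool();print("t",s["t"],"dp tool",r0.inv().apply(np.array(p)-p0).round(4),"rotvec",(r0.inv()*R.from_euler("xyz",rpy)).as_rotvec().round(4))
E
python3 - <<'E'
from h import *
c=arm.get_calibration("top")
for n,u,v,z in[("fineA",309,244,.016),("fineB",397,246,.016),("fine",352,245,.026),("holdnear",222,285,.03),("holdfar",220,157,.03),("floor",221,215,.022),("wall",280,168,.0),("mug",328,183,.05),("glass",437,180,.08),("coarse",365,316,.026),("rack",165,200,.1)]:print(n,plane(c,u,v,z).round(3))
im=cv2.imread("pics/top0.png")
for u,v in[(352,245),(352,222),(300,245),(309,245),(397,246),(221,215),(221,260),(222,280),(205,200)]:print(u,v,im[v,u])
cw=arm.get_calibration("wrist");p,r,s=tool();print((r.inv().as_matrix()@(cw["cam_to_world"][:3,3]-p)).round(4),(r.inv().as_matrix()@cw["cam_to_world"][:3,:3]).round(3),cw["fx"])
pl=plane(c,352,245,.026);delta([pl[0]-.03,pl[1],.25],[np.pi,0,0])
delta([pl[0]-.03,pl[1],.25],[np.pi,0,np.pi])
E
```

```text
fineA [ 0.529 -0.249  0.016]
fineB [ 0.527 -0.411  0.016]
fine [ 0.527 -0.328  0.026]
holdnear [ 0.451 -0.093  0.03 ]
holdfar [ 0.686 -0.082  0.03 ]
floor [ 0.58  -0.086  0.022]
wall [ 0.673 -0.191  0.   ]
mug [ 0.637 -0.283  0.05 ]
glass [ 0.639 -0.472  0.08 ]
coarse [ 0.399 -0.353  0.026]
rack [ 0.595 -0.005  0.1  ]
352 245 [144 184 181]
352 222 [141 180 181]
300 245 [141 178 182]
309 245 [45 44 41]
397 246 [ 98 111 110]
221 215 [90 96 97]
221 260 [156 173 172]
222 280 [20 22 20]
205 200 [ 95 120 123]
[ 0.0666  0.0006 -0.1433] [[-0.     0.963  0.269]
 [ 1.     0.     0.001]
 [ 0.     0.269 -0.963]] 399.1445038254037
t 0.1 dp tool [ 0.3159 -0.0446 -0.0193] rotvec [-0.0017  0.      0.4288]
t 0.1 dp tool [ 0.3159 -0.0446 -0.0193] rotvec [-0.0000e+00 -2.3000e-03 -2.7128e+00]
```

```bash
python3 - <<'E'
from h import *
p0,r0,s=tool();f=lambda a,b:print(R.from_euler("xyz",[np.pi,0,0]).inv().apply(np.array(b)-a).round(4), r0.inv().apply(np.array(b)-a).round(4))
print(s["tcp_rot"]);f(p0,[.40,-.25,.22]);f(np.array([.40,-.25,.22]),[.56,-.088,.22])
E
```

```text
[-3.13997773e+00 -3.32972058e-04  4.28770492e-01]
[ 0.1714 -0.2497  0.0106] [ 0.2597 -0.1558  0.0109]
[ 0.16  -0.162 -0.   ] [ 2.129e-01 -8.080e-02  2.000e-04]
```

```bash
echo '[{"dx":0.0325,"dy":-0.0195,"dz":0.0013,"finger_gap":0.085},{"dx":0.0325,"dy":-0.0195,"dz":0.0013,"finger_gap":0.085},{"dx":0.0325,"dy":-0.0195,"dz":0.0013,"finger_gap":0.085},{"dx":0.0325,"dy":-0.0195,"dz":0.0013,"finger_gap":0.085},{"dx":0.0325,"dy":-0.0195,"dz":0.0013,"finger_gap":0.085},{"dx":0.0325,"dy":-0.0195,"dz":0.0013,"finger_gap":0.085},{"dx":0.0325,"dy":-0.0195,"dz":0.0013,"finger_gap":0.085},{"dx":0.0325,"dy":-0.0195,"dz":0.0013,"finger_gap":0.085},{"az":0.107,"finger_gap":0.085},{"az":0.107,"finger_gap":0.085},{"az":0.107,"finger_gap":0.085},{"az":0.107,"finger_gap":0.085},{"dx":0.032,"dy":-0.0324,"finger_gap":0.085},{"dx":0.032,"dy":-0.0324,"finger_gap":0.085},{"dx":0.032,"dy":-0.0324,"finger_gap":0.085},{"dx":0.032,"dy":-0.0324,"finger_gap":0.085},{"dx":0.032,"dy":-0.0324,"finger_gap":0.085},{"finger_gap":0.085},{"finger_gap":0.085}]' | python3 inch.py && python3 - <<'E'
from h import *
import json
c=arm.get_calibration("wrist");im=arm.capture("wrist")
cv2.imwrite("pics/w1.png",im[:,:,::-1]);np.save("c1.npy",c,allow_pickle=True)
p,r,s=tool();print(p,s["tcp_rot"],s["t"])
E
```

```text
t: 1.68
eef_pos: [0.5473, -0.0998, 0.22]
tcp_rot: [-3.141, 0.001, 0.005]
ft_force: [-0.5, -0.6, 0.1]
width: 0.085
grip_force: 0.0
[ 0.54638618 -0.10105683  0.22013481] [-3.14138635e+00  1.74425615e-03  3.14956141e-03] 1.7333
```

View pics/w1.png

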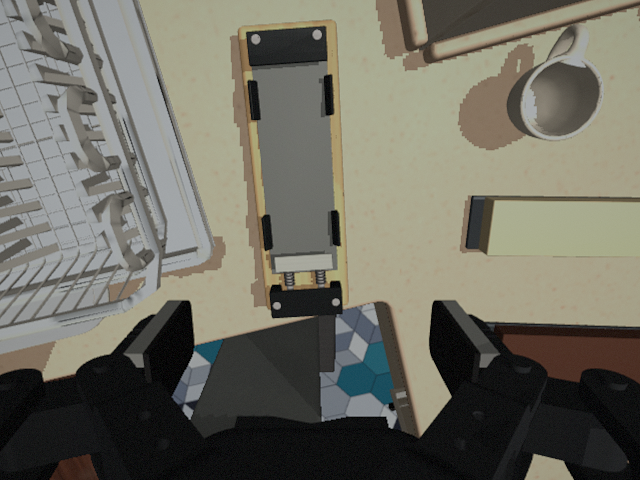

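The wrist view shows the holder: fixed lip block at (288,45), guides at (254,100), (328,95), (266,231) and (335,229), jaw plate at (303,263), and housing at (306,300).

```bash
python3 - <<'E'
from h import *
c=np.load("c1.npy",allow_pickle=True).item();im=cv2.imread("pics/w1.png");g=im.max(2)
b=(g<60).astype(np.uint8);b[310:]=b[310:]
n,l,st,ce=cv2.connectedComponentsWithStats(b)
for i in range(1,n):
    x,y,w,h,a=st[i]
    if a>80 and 230<ce[i][0]<350 and ce[i][1]<320:print("black",st[i],ce[i].round(1))
k=im[252:275,270:340];
print("jaw cols", [tuple(im[r,303]) for r in range(244,288,2)])
print("lip rows", [(r,int(g[r,290])) for r in range(20,74,2)])
for r in (80,130,160,190,220):print(r,[int(v) for v in g[r,240:350:2]])
E
```

```text
black [ 246   27   81   39 2522] [286.7  46.8]
black [324  75  10  40 326] [328.2  94.6]
black [248  81  13  39 360] [253.6 100. ]
black [331 210   9  36 260] [335.  227.7]
black [262 215  11  36 288] [266.8 232.2]
jaw cols [(np.uint8(104), np.uint8(109), np.uint8(108)), (np.uint8(101), np.uint8(107), np.uint8(106)), (np.uint8(102), np.uint8(107), np.uint8(105)), (np.uint8(102), np.uint8(108), np.uint8(107)), (np.uint8(81), np.uint8(84), np.uint8(84)), (np.uint8(63), np.uint8(67), np.uint8(65)), (np.uint8(154), np.uint8(165), np.uint8(164)), (np.uint8(157), np.uint8(167), np.uint8(167)), (np.uint8(158), np.uint8(169), np.uint8(168)), (np.uint8(155), np.uint8(167), np.uint8(167)), (np.uint8(158), np.uint8(169), np.uint8(168)), (np.uint8(158), np.uint8(169), np.uint8(168)), (np.uint8(156), np.uint8(168), np.uint8(167)), (np.uint8(130), np.uint8(138), np.uint8(137)), (np.uint8(112), np.uint8(148), np.uint8(156)), (np.uint8(116), np.uint8(163), np.uint8(171)), (np.uint8(117), np.uint8(162), np.uint8(171)), (np.uint8(117), np.uint8(162), np.uint8(172)), (np.uint8(118), np.uint8(163), np.u
[... 1115 characters left out ...]
, 111, 112, 113, 112, 112, 112, 111, 112, 112, 113, 114, 113, 114, 112, 114, 113, 112, 113, 113, 112, 113, 146, 170, 170, 171, 171, 151, 171, 171, 172]
190 [172, 171, 171, 164, 135, 135, 135, 118, 164, 170, 171, 172, 103, 108, 108, 109, 108, 108, 109, 109, 111, 110, 111, 109, 110, 111, 111, 109, 111, 111, 109, 111, 111, 110, 112, 111, 110, 113, 112, 112, 111, 112, 113, 112, 110, 110, 108, 176, 172, 171, 171, 166, 162, 172, 171]
220 [171, 170, 174, 132, 135, 135, 136, 136, 131, 118, 123, 21, 20, 26, 23, 61, 110, 108, 108, 109, 109, 109, 109, 110, 109, 109, 109, 110, 108, 108, 109, 110, 109, 110, 109, 110, 109, 107, 109, 110, 109, 109, 110, 111, 70, 68, 16, 15, 15, 39, 176, 172, 165, 172, 172]
```

```bash
python3 - <<'E'
from h import *
c=np.load("c1.npy",allow_pickle=True).item();im=cv2.imread("pics/w1.png");g=im.max(2).astype(float)
def cross(v,lo,hi,th):  # first subpixel crossing
    for i in range(lo,hi):
        if (v[i]-th)*(v[i+1]-th)<=0 and v[i]!=v[i+1]:return i+(th-v[i])/(v[i+1]-v[i])
mid=[]
for r in range(125,205,5):
    # grey-floor vs bamboo: saturation
    sat=im[r].max(1).astype(float)-im[r].min(1)
    L=cross(sat,256 if r<150 else 258,290,25);Rr=cross(sat,310,345,25);a,b=plane(c,L,r,.022),plane(c,Rr,r,.022);mid.append(np.r_[(a+b)[:2]/2,np.linalg.norm(a-b)])
mid=np.array(mid);k=np.polyfit(mid[:,0],mid[:,1],1);print("floor width",mid[:,2].round(4),"line",k)
lip=np.array([plane(c,u,cross(g[:,u],60,72,55),.035) for u in range(256,324,6)])
jaw=np.array([plane(c,u,cross(g[:,u],253,262,115),.035) for u in range(282,328,6)])
kl=np.polyfit(lip[:,1],lip[:,0],1);kj=np.polyfit(jaw[:,1],jaw[:,0],1);print("lip",kl,"jaw",kj)
yc=-.088
lx=np.polyval(kl,np.polyval(k,.65));jx=np.polyval(kj,np.polyval(k,.5));
A=np.array([lx,np.polyval(k,lx)]);B=np.array([jx,np.polyval(k,jx)]);d=A-B;L=np.linalg.norm(d);print(A,B,L)
print("centre",B+d*(75/154),A-d/L*.079,"yaw",np.arctan2(d[1],d[0]))
# top camera cross-check
ct=arm.get_calibration("top");C=B+d*75/154
print([np.round(proj(ct,[*q,.035]),1) for q in(A,B)])
# guides
for n,u,v in[("g",324.5,94.6),("g",259.5,100),("g",331.5,227.7),("g",271.5,232)]:print(plane(c,u,v,.034).round(4))
# fine stone end in this view
for p in[(489,200),(483,251),(476,197),(468,248)]:print(plane(c,*p,.026).round(4),plane(c,*p,.006).round(4))
E
```

```text
floor width [0.0599 0.0598 0.0598 0.0596 0.0597 0.0598 0.0598 0.0597 0.0596 0.0596
 0.0596 0.0596 0.0597 0.0597 0.0597 0.0597] line [ 0.07144548 -0.12958044]
lip [-0.07403352  0.6540397 ] jaw [-0.07386687  0.50013184]
[ 0.66019491 -0.0824125 ] [ 0.50706482 -0.09335295] 0.1535204171989014
centre [ 0.58164116 -0.08802481] [ 0.58139577 -0.08804234] yaw 0.0713242839314001
[array([219. , 170.4]), array([222.4, 254. ])]
[ 0.638  -0.1106  0.034 ]
[ 0.6338 -0.0599  0.034 ]
[ 0.5312 -0.118   0.034 ]
[ 0.5272 -0.0669  0.034 ]
[ 0.5543 -0.2526  0.026 ] [ 0.5507 -0.2616  0.006 ]
[ 0.5086 -0.253   0.026 ] [ 0.5023 -0.262   0.006 ]
[ 0.5568 -0.2412  0.026 ] [ 0.5534 -0.2495  0.006 ]
[ 0.5113 -0.2394  0.026 ] [ 0.5052 -0.2476  0.006 ]
```

```bash
echo '[{"dx":-0.013,"dy":0.0385,"finger_gap":0.085},{"dx":-0.013,"dy":0.0385,"finger_gap":0.085},{"dx":-0.013,"dy":0.0385,"finger_gap":0.085},{"dx":-0.013,"dy":0.0385,"finger_gap":0.085},{"dx":-0.013,"dy":0.0385,"finger_gap":0.085},{"dx":-0.013,"dy":0.0385,"finger_gap":0.085},{"az":-0.125,"finger_gap":0.085},{"az":-0.125,"finger_gap":0.085},{"az":-0.125,"finger_gap":0.085},{"az":-0.125,"finger_gap":0.085},{"az":-0.125,"finger_gap":0.085},{"az":-0.125,"finger_gap":0.085},{"az":-0.125,"finger_gap":0.085},{"az":-0.125,"finger_gap":0.085},{"az":-0.125,"finger_gap":0.085},{"az":-0.125,"finger_gap":0.085},{"az":-0.125,"finger_gap":0.085},{"az":-0.125,"finger_gap":0.085},{"dy":0.03,"dz":0.02,"az":-0.068,"finger_gap":0.085},{"dy":0.03,"dz":0.02,"finger_gap":0.085}]' | python3 inch.py && echo '[{"finger_gap":0.085},{"finger_gap":0.085},{"finger_gap":0.085}]' | python3 inch.py && python3 - <<'E'
from h import *
c=arm.get_calibration("wrist");im=arm.capture("wrist")
cv2.imwrite("pics/w2.png",im[:,:,::-1]);np.save("c2.npy",c,allow_pickle=True)
E
```

```text
t: 3.4
eef_pos: [0.5275, -0.3378, 0.1826]
tcp_rot: [3.139, 0.003, 1.568]
ft_force: [0.0, -0.9, 0.3]
width: 0.0851
grip_force: 0.0
t: 3.65
eef_pos: [0.5272, -0.3358, 0.1808]
tcp_rot: [-3.14, -0.0, 1.567]
ft_force: [0.2, -0.6, -0.1]
width: 0.0849
grip_force: 0.0
```

View pics/w2.png

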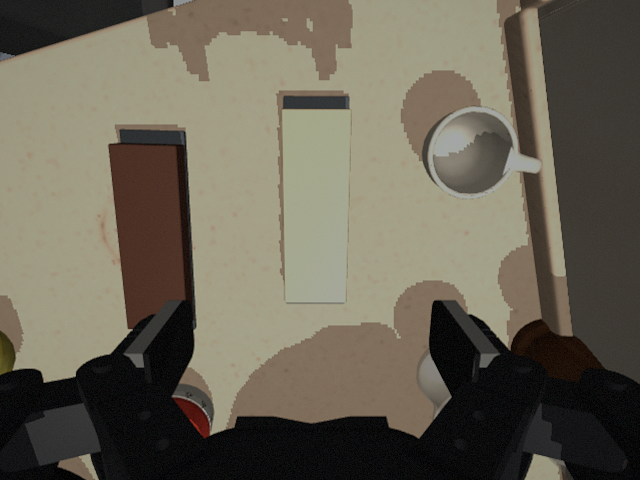

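The fine stone's top has corners (282,109), (350,109), (346,302) and (285,302), and sits centred between the open fingers. The timer and glass lie under the hand, near the lower fingers.

```bash
python3 - <<'E'
from h import *
c=np.load("c2.npy",allow_pickle=True).item()
P=[plane(c,*p,.026)[:2] for p in[(282,109),(350.5,109),(346.5,302.5),(285,302.5)]]
A=(P[0]+P[1])/2;B=(P[2]+P[3])/2;d=A-B;C=(A+B)/2;yaw=np.arctan2(d[1],d[0]);print(P,C,"len",np.linalg.norm(d),"w",np.linalg.norm(P[0]-P[1]),np.linalg.norm(P[2]-P[3]),"yaw",yaw)
print("tongue end",plane(c,316,96,.006))
delta([*C,.003],[np.pi,0,yaw])
E
```

```text
[array([ 0.5054019 , -0.25661533]), array([ 0.55413145, -0.25680169]), array([ 0.55426499, -0.40634922]), array([ 0.50435364, -0.4062164 ])] [ 0.52953799 -0.33149566] len 0.14957499648553127 w 0.04872990780978392 0.04991152683335568 yaw 1.5677385589931494
tongue end [ 0.52978414 -0.24655224  0.006     ]
t 3.7 dp tool [0.0046 0.0021 0.1786] rotvec [-0.0002  0.0005 -0.0004]
```

```bash
echo '[{"dx":0.0046,"dy":0.0021,"dz":0.0355,"finger_gap":0.085},{"dz":0.0355,"finger_gap":0.085},{"dz":0.0355,"finger_gap":0.085},{"dz":0.0355,"finger_gap":0.085},{"dz":0.025,"finger_gap":0.085},{"dz":0.0104,"finger_gap":0.085},{"finger_gap":0.085},{"finger_gap":0.085},{"finger_gap":0.04},{"finger_gap":0.04},{"finger_gap":0.04},{"finger_gap":0.04},{"finger_gap":0.04},{"finger_gap":0.04},{"finger_gap":0.04},{"finger_gap":0.04},{"finger_gap":0.04},{"finger_gap":0.04}]' | python3 inch.py 80
```

```text
t: 5.2
eef_pos: [0.5318, -0.3316, 0.006]
tcp_rot: [3.139, 0.003, 1.569]
ft_force: [-1.6, 0.3, 7.6]
width: 0.0482
grip_force: 86.1
```

```bash
echo '[{"dz":-0.02,"finger_gap":0.04},{"dz":-0.03,"finger_gap":0.04},{"dz":-0.035,"finger_gap":0.04},{"dz":-0.035,"finger_gap":0.04},{"dy":-0.034,"dz":-0.02,"finger_gap":0.04},{"dy":-0.034,"finger_gap":0.04},{"dy":-0.034,"finger_gap":0.04},{"az":0.1247,"finger_gap":0.04},{"az":0.1247,"finger_gap":0.04},{"az":0.1247,"finger_gap":0.04},{"az":0.1247,"finger_gap":0.04},{"az":0.1247,"finger_gap":0.04},{"az":0.1247,"finger_gap":0.04},{"az":0.1247,"finger_gap":0.04},{"az":0.1247,"finger_gap":0.04},{"az":0.1247,"finger_gap":0.04},{"az":0.1247,"finger_gap":0.04},{"az":0.1247,"finger_gap":0.04},{"az":0.1247,"finger_gap":0.04}]' | python3 inch.py && echo '[{"finger_gap":0.04},{"finger_gap":0.04}]' | python3 inch.py && python3 - <<'E'
from h import *
y=.0713
delta([.44,-.0981,.146],[np.pi,0,y])
E
```

```text
t: 6.78
eef_pos: [0.4286, -0.3299, 0.1436]
tcp_rot: [-3.141, 0.0, 0.066]
ft_force: [0.5, -1.2, -3.3]
width: 0.0483
grip_force: 85.0
t: 6.95
eef_pos: [0.4286, -0.33, 0.1436]
tcp_rot: [-3.141, 0.0, 0.076]
ft_force: [-0.1, 0.3, -4.2]
width: 0.0476
grip_force: 85.0
t 6.95 dp tool [ 0.029  -0.2304 -0.0023] rotvec [-0.0001  0.0001  0.0051]
```

```bash
cat >> h.py <<'E'
C=np.array([.5815,-.088,.022]);Y=.0713;OFF=np.array([0,0,.006]) # TCP in stone frame
def stone(J,th,off=OFF,dyl=0):
    "jaw-end bottom edge J=(x,z) mm in pocket frame, tilt th -> tool delta"
    Rs=R.from_euler("z",Y)*R.from_euler("y",-th)
    Jw=C+R.from_euler("z",Y).apply([J[0]/1e3,dyl/1e3,J[1]/1e3])
    p=Jw+Rs.apply(np.array([.085,0,0])+off)
    p0,r0,s=tool();rt=Rs*R.from_euler("x",np.pi)
    print("t",s["t"],"dp",(r0.inv().apply(p-p0)*1e3).round(2),"mm rot",(r0.inv()*rt).as_rotvec().round(4))
def now(off=OFF):
    p,r,s=tool();Rs=r*R.from_euler("x",-np.pi);o=p-Rs.apply(off);j=o-Rs.apply([.085,0,0]);L=R.from_euler("z",-Y)
    th=-Rs.as_euler("ZYX")[1];e=o+Rs.apply([.085,0,0])
    print("t",s["t"],"J",(L.apply(j-C)*1e3).round(1),"far",(L.apply(e-C)*1e3).round(1),"tilt",round(th,3),"yawerr",round(Rs.as_euler("ZYX")[0]-Y,4),"f",L.apply(s["ft_force"]).round(1),"grip",s["grip_force"],round(s["width"],4))
E
echo '[{"dx":0.0048,"dy":-0.0384,"az":0.005,"finger_gap":0.04},{"dx":0.0048,"dy":-0.0384,"finger_gap":0.04},{"dx":0.0048,"dy":-0.0384,"finger_gap":0.04},{"dx":0.0048,"dy":-0.0384,"finger_gap":0.04},{"dx":0.0048,"dy":-0.0384,"finger_gap":0.04},{"dx":0.0048,"dy":-0.0384,"finger_gap":0.04},{"finger_gap":0.04},{"finger_gap":0.04}]' | python3 inch.py && python3 - <<'E'
from h import *
now();stone((-68,50),.14)
E
```

```text
t: 7.62
eef_pos: [0.4416, -0.0963, 0.1438]
tcp_rot: [3.142, -0.0, 0.075]
ft_force: [0.2, 0.1, -4.4]
width: 0.0484
grip_force: 85.5
t 7.6167 J [-225.1    1.4  115.7] far [-55.1   2.1 115.8] tilt 0.0 yawerr 0.0041 f [ 0.2  0.1 -4.4] grip 85.45643448829651 0.0484
t 7.6167 dp [155.46   2.35  53.97] mm rot [-0.0003  0.1399  0.0041]
```

```bash
echo '[{"dx":0.0311,"dy":0.0005,"dz":0.0108,"az":0.004,"finger_gap":0.04},{"dx":0.0311,"dy":0.0005,"dz":0.0108,"finger_gap":0.04},{"dx":0.0311,"dy":0.0005,"dz":0.0108,"finger_gap":0.04},{"dx":0.0311,"dy":0.0005,"dz":0.0108,"finger_gap":0.04},{"dx":0.0311,"dy":0.0005,"dz":0.0108,"finger_gap":0.04},{"ay":0.07,"finger_gap":0.04},{"ay":0.07,"finger_gap":0.04},{"finger_gap":0.04},{"finger_gap":0.04},{"finger_gap":0.04}]' | python3 inch.py && python3 - <<'E'
from h import *
now();c=arm.get_calibration("wrist");np.save("c3.npy",c,allow_pickle=True);im=arm.capture("wrist");cv2.imwrite("pics/w3.png",im[:,:,::-1])
# predicted stone outline
p,r,s=tool();Rs=r*R.from_euler("x",-np.pi);o=p-Rs.apply(OFF)
for q in([.075,.025,.026],[.075,-.025,.026],[-.075,.025,.026],[-.075,-.025,.026],[.085,.025,.006],[.085,-.025,.006]):print(np.round(proj(c,o+Rs.apply(q)),1))
L=lambda q:C+R.from_euler("z",Y).apply(q)
for q in([.079,.025,.013],[.079,-.025,.013],[-.075,.025,.013],[-.075,-.025,.013]):print("lips",np.round(proj(c,L(q)),1))
E
```

```text
t: 8.45
eef_pos: [0.5976, -0.0924, 0.0904]
tcp_rot: [3.14, -0.14, 0.063]
ft_force: [-0.3, 0.0, -3.9]
width: 0.0483
grip_force: 85.5
t 8.45 J [-67.6  -4.8  50.6] far [100.8  -6.2  74.3] tilt 0.14 yawerr -0.0081 f [-0.3  0.  -3.9] grip 85.46845078468323 0.0483
[221.4  96.7]
[392.9  96.5]
[244.8 500.8]
[372.1 500.8]
[232.6  69.1]
[382.8  69. ]
lips [248.1 151.9]
lips [346.5 151. ]
lips [256.2 432.9]
lips [345.7 432.1]
```

View pics/w3.png

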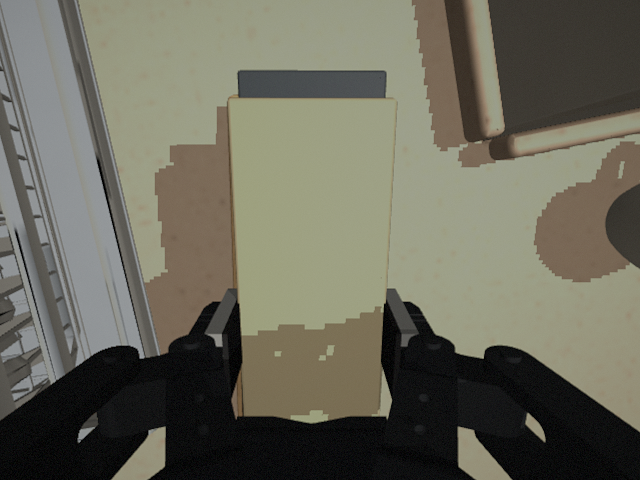

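The stone is held square: the tongue end spans (238–386, 70), the stone top's front edge spans (228–396, 97), and the finger pads are centred on it at column ~312.

```bash
python3 - <<'E'
from h import *
im=arm.capture("top");cv2.imwrite("pics/top1.png",im[:,:,::-1]);now();stone((-68,40),.14)
a=cv2.imread("pics/top0.png")[140:300,170:270];b=im[140:300,170:270,::-1]
cv2.imwrite("pics/tc.png",cv2.resize(np.hstack([a,b]),None,fx=3.7,fy=3.7,interpolation=cv2.INTER_NEAREST))
c3=np.load("c3.npy",allow_pickle=True).item();print("wrist cx",c3["cx"])
ct=arm.get_calibration("top")
p,r,s=tool();Rs=r*R.from_euler("x",-np.pi);o=p-Rs.apply(OFF)
for q in([.075,.025,.026],[.075,-.025,.026],[.085,.025,.006],[.085,-.025,.006]):print("stone",np.round(proj(ct,o+Rs.apply(q)),1))
L=lambda q:C+R.from_euler("z",Y).apply(q)
for q in([.04,.0299,.0],[.04,-.0299,.0],[-.04,.0299,.0],[-.04,-.0299,0],[.079,0,.013],[-.075,0,.013]):print("floor",np.round(proj(ct,L(q)),1))
E
```

```text
t 8.55 J [-67.   -4.5  50.8] far [101.3  -5.8  74.8] tilt 0.141 yawerr -0.0077 f [ 0.2 -0.4 -2.7] grip 85.4685115814209 0.0482
t 8.55 dp [-2.57 -5.12 10.7 ] mm rot [ 0.0024 -0.0013 -0.0076]
wrist cx 311.1972655143521
stone [196.7 155.7]
stone [226.4 154.1]
stone [199.1 150.8]
stone [228.2 149.3]
floor [205.2 193.4]
floor [237.4 191.6]
floor [206.9 236.4]
floor [239.3 234.6]
floor [219.  170.4]
floor [222.4 254.2]
```

View pics/tc.png

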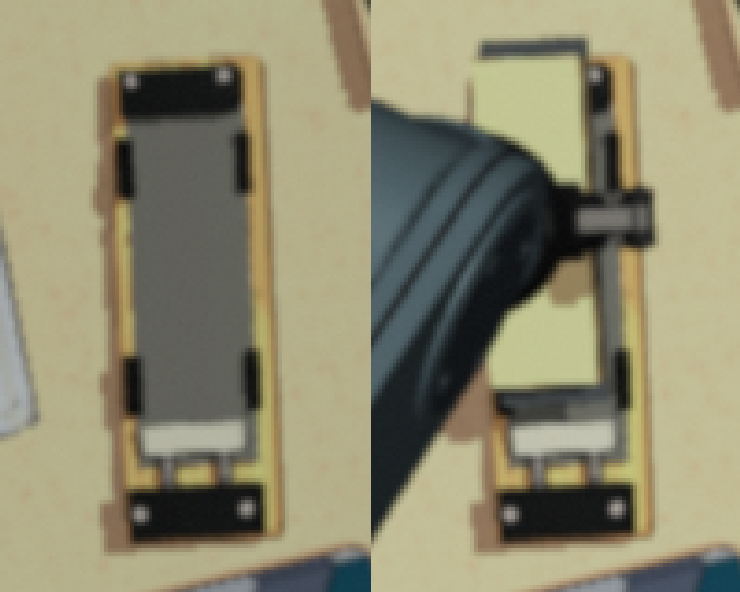

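The top crop shows the stone about 1.1 px (≈2 mm) further to -y than the tool pose implies, while the holder agrees with my wrist fit. I'll correct the tool offset and go lower.

```bash
sed -i 's/OFF=np.array(\[0,0,.006\])/OFF=np.array([0,.0017,.006])/' h.py; python3 - <<'E'
from h import *
now();stone((-68,15),.14)
E
```

```text
t 8.55 J [-67.   -6.2  50.8] far [101.3  -7.5  74.8] tilt 0.141 yawerr -0.0077 f [ 0.2 -0.4 -2.7] grip 85.4685115814209 0.0482
t 8.55 dp [-6.1  -6.85 35.44] mm rot [ 0.0024 -0.0013 -0.0076]
```

```bash
echo '[{"dx":-0.001,"dy":-0.0034,"dz":0.004,"az":-0.0076,"finger_gap":0.04},{"dx":-0.001,"dy":-0.0034,"dz":0.006,"finger_gap":0.04},{"dx":-0.001,"dz":0.007,"finger_gap":0.04},{"dx":-0.001,"dz":0.007,"finger_gap":0.04},{"dx":-0.001,"dz":0.006,"finger_gap":0.04},{"dx":-0.001,"dz":0.0054,"finger_gap":0.04},{"finger_gap":0.04},{"finger_gap":0.04},{"finger_gap":0.04}]' | python3 inch.py && python3 - <<'E'
from h import *
now();c=arm.get_calibration("wrist");im=arm.capture("wrist");cv2.imwrite("pics/w4.png",im[:,:,::-1]);im=arm.capture("top")
cv2.imwrite("pics/tc2.png",cv2.resize(im[140:300,170:270,::-1],None,fx=3.7,fy=3.7,interpolation=cv2.INTER_NEAREST))
ct=arm.get_calibration("top");p,r,s=tool();Rs=r*R.from_euler("x",-np.pi);o=p-Rs.apply(OFF)
for q in([.075,.025,.026],[.075,-.025,.026],[-.075,.025,.026],[-.075,-.025,.026],[.085,.025,.006],[.085,-.025,.006]):print("stone",(np.round(proj(ct,o+Rs.apply(q)),1)-[170,140])*3.7,np.round(proj(c,o+Rs.apply(q)),1))
stone((-68,3),.14)
a=cv2.resize(cv2.imread("pics/w4.png"),(560,420));b=cv2.imread("pics/tc2.png")[:420,:230];cv2.imwrite("pics/m4.png",np.hstack([a,b]))
E
```

```text
t: 9.3
eef_pos: [0.5959, -0.0845, 0.0537]
tcp_rot: [3.14, -0.14, 0.071]
ft_force: [0.0, 0.0, -4.0]
width: 0.0485
grip_force: 85.5
t 9.3 J [-68.7   0.8  13.9] far [99.7  0.8 37.6] tilt 0.14 yawerr -0.0003 f [ 0.  0. -4.] grip 85.46639442443848 0.0485
stone [104.71  79.55] [228.2  97.5]
stone [210.53  73.63] [399.7  97.4]
stone [126.91 396.27] [249.7 501.6]
stone [231.62 390.35] [377.1 501.6]
stone [113.22  61.79] [238.5  69.9]
stone [216.82  55.87] [388.7  69.8]
t 9.4 dp [-1.06  0.7  11.21] mm rot [ 0.0015 -0.0008 -0.0003]
```

View pics/m4.png

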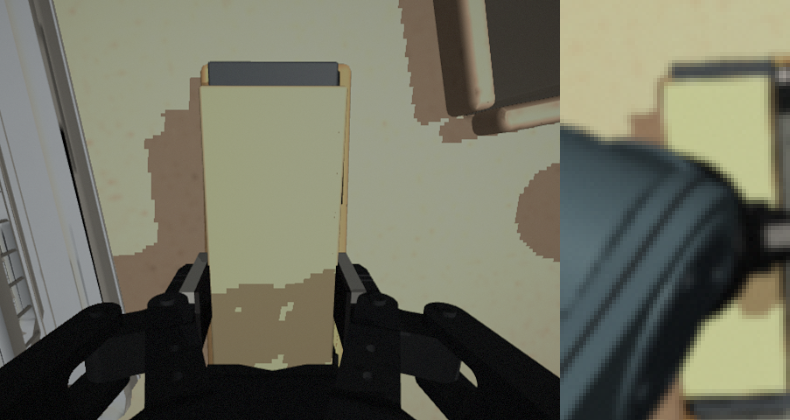

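The wrist view shows the stone centred over the board, with board visible on both sides at (201, 75) and (350, 75). The top crop agrees to about 1 mm. Now I'll lower until contact.

```bash
echo '[{"dx":-0.001,"dy":0.0004,"dz":0.004,"finger_gap":0.04},{"dx":-0.0003,"dz":0.003,"finger_gap":0.04},{"dx":-0.0002,"dz":0.0015,"finger_gap":0.04},{"finger_gap":0.04},{"finger_gap":0.04}]' | python3 inch.py && python3 -c "from h import *;now()"; echo '[{"dx":-0.0001,"dz":0.001,"finger_gap":0.04},{"dx":-0.0001,"dz":0.001,"finger_gap":0.04},{"finger_gap":0.04},{"finger_gap":0.04}]' | python3 inch.py && python3 -c "from h import *;now()"
```

```text
t: 9.82
eef_pos: [0.5953, -0.0848, 0.0448]
tcp_rot: [3.141, -0.14, 0.071]
ft_force: [-0.3, -0.1, -4.0]
width: 0.0482
grip_force: 85.5
t 9.8167 J [-69.4   0.6   5. ] far [99.   0.5 28.6] tilt 0.14 yawerr -0.0003 f [-0.3 -0.1 -4. ] grip 85.46508193016052 0.0482
t: 10.15
eef_pos: [0.5956, -0.0848, 0.043]
tcp_rot: [3.14, -0.14, 0.071]
ft_force: [-0.3, -0.8, -4.1]
width: 0.0478
grip_force: 85.5
t 10.15 J [-69.1   0.5   3.2] far [99.3  0.5 26.9] tilt 0.14 yawerr -0.0002 f [-0.4 -0.8 -4.1] grip 85.46427369117737 0.0478
```

```bash
for i in 1 ; do echo '[{"dx":-0.0001,"dz":0.001,"finger_gap":0.04},{"dx":-0.0001,"dz":0.001,"finger_gap":0.04},{"finger_gap":0.04},{"finger_gap":0.04}]' | python3 inch.py && python3 -c "from h import *;now()"; done; echo '[{"dx":-0.0001,"dz":0.001,"finger_gap":0.04},{"finger_gap":0.04},{"finger_gap":0.04}]' | python3 inch.py && python3 -c "from h import *;now()"
```

```text
t: 10.48
eef_pos: [0.5956, -0.0848, 0.0409]
tcp_rot: [3.14, -0.14, 0.071]
ft_force: [0.5, 0.0, -3.9]
width: 0.048
grip_force: 85.5
t 10.4833 J [-69.1   0.5   1.1] far [99.3  0.5 24.8] tilt 0.14 yawerr -0.0002 f [ 0.5 -0.  -3.9] grip 85.45836925506592 0.048
t: 10.73
eef_pos: [0.5956, -0.0848, 0.0399]
tcp_rot: [3.14, -0.14, 0.071]
ft_force: [-0.4, -0.6, -4.0]
width: 0.0481
grip_force: 85.5
t 10.7333 J [-69.    0.5   0.1] far [99.3  0.5 23.9] tilt 0.14 yawerr -0.0002 f [-0.4 -0.6 -4. ] grip 85.45307993888855 0.0481
```

```bash
echo '[{"dx":-0.0001,"dz":0.001,"finger_gap":0.04},{"finger_gap":0.04},{"finger_gap":0.04}]' | python3 inch.py && python3 -c "from h import *;now()"; echo '[{"dx":-0.0001,"dz":0.001,"finger_gap":0.04},{"finger_gap":0.04},{"finger_gap":0.04}]' | python3 inch.py && python3 -c "from h import *;now()"
```

```text
t: 10.98
eef_pos: [0.5958, -0.0848, 0.0392]
tcp_rot: [3.14, -0.14, 0.071]
ft_force: [0.0, -0.5, -0.7]
width: 0.0479
grip_force: 85.7
t 10.9833 J [-68.8   0.5  -0.6] far [99.5  0.5 23.2] tilt 0.14 yawerr -0.0002 f [-0.  -0.5 -0.7] grip 85.74807286262512 0.0479
t: 11.23
eef_pos: [0.5961, -0.0848, 0.0385]
tcp_rot: [3.14, -0.141, 0.071]
ft_force: [0.6, -0.3, 3.2]
width: 0.0483
grip_force: 86.2
t 11.2333 J [-68.5   0.5  -1.4] far [99.8  0.4 22.5] tilt 0.141 yawerr -0.0002 f [ 0.6 -0.4  3.2] grip 86.20727777481079 0.0483
```

```bash
echo '[{"dx":-0.002,"dz":-0.0008,"finger_gap":0.04},{"dx":-0.003,"dz":-0.00042,"finger_gap":0.04},{"dx":-0.003,"dz":-0.00042,"finger_gap":0.04},{"dx":-0.002,"dz":-0.00028,"finger_gap":0.04},{"finger_gap":0.04}]' | python3 inch.py && python3 -c "from h import *;now()"; echo '[{"dx":-0.002,"dz":-0.00028,"finger_gap":0.04},{"dx":-0.002,"dz":-0.00028,"finger_gap":0.04},{"dx":-0.001,"dz":-0.00014,"finger_gap":0.04},{"finger_gap":0.04},{"finger_gap":0.04}]' | python3 inch.py && python3 -c "from h import *;now()"
```

```text
t: 11.65
eef_pos: [0.5855, -0.0856, 0.0388]
tcp_rot: [3.14, -0.141, 0.071]
ft_force: [2.7, 0.6, 1.7]
width: 0.0482
grip_force: 86.1
t 11.65 J [-79.1   0.4  -1.1] far [89.2  0.3 22.8] tilt 0.141 yawerr -0.0002 f [2.8 0.4 1.7] grip 86.0712718963623 0.0482
t: 12.07
eef_pos: [0.5826, -0.086, 0.0394]
tcp_rot: [3.14, -0.144, 0.07]
ft_force: [7.5, 1.7, 1.5]
width: 0.0485
grip_force: 86.1
t 12.0667 J [-82.    0.3  -0.7] far [86.2  0.1 23.7] tilt 0.144 yawerr -0.0008 f [7.6 1.2 1.5] grip 86.10243916511536 0.0485
```

```bash
echo '[{"dx":-0.002,"dz":-0.00028,"finger_gap":0.04},{"dx":-0.002,"dz":-0.00028,"finger_gap":0.04},{"dx":-0.002,"dz":-0.00028,"finger_gap":0.04},{"finger_gap":0.04},{"finger_gap":0.04}]' | python3 inch.py && python3 -c "from h import *;now()"; echo '[{"dx":-0.002,"dz":-0.00028,"finger_gap":0.04},{"dx":-0.002,"dz":-0.00028,"finger_gap":0.04},{"finger_gap":0.04},{"finger_gap":0.04}]' | python3 inch.py && python3 -c "from h import *;now()"
```

```text
t: 12.48
eef_pos: [0.5774, -0.0865, 0.0398]
tcp_rot: [3.139, -0.146, 0.07]
ft_force: [9.1, 2.9, 0.9]
width: 0.0481
grip_force: 86.1
t 12.4833 J [-87.2   0.2  -0.5] far [81.  -0.  24.2] tilt 0.146 yawerr -0.0013 f [9.3 2.3 0.9] grip 86.0520851612091 0.0481
t: 12.82
eef_pos: [0.5741, -0.0868, 0.04]
tcp_rot: [3.139, -0.148, 0.07]
ft_force: [11.4, 3.9, 1.0]
width: 0.0479
grip_force: 86.0
t 12.8167 J [-90.5   0.2  -0.4] far [77.6 -0.1 24.6] tilt 0.148 yawerr -0.0015 f [11.7  3.1  1. ] grip 85.97312808036804 0.0479
```

```bash
echo '[{"dx":-0.001,"dz":-0.00014,"finger_gap":0.04},{"dx":-0.001,"dz":-0.00014,"finger_gap":0.04},{"finger_gap":0.04},{"finger_gap":0.04}]' | python3 inch.py && python3 -c "from h import *;now()"; echo '[{"dx":-0.001,"dz":-0.00014,"finger_gap":0.04},{"finger_gap":0.04},{"finger_gap":0.04}]' | python3 inch.py && python3 -c "from h import *;now()"
```

```text
t: 13.15
eef_pos: [0.5726, -0.0869, 0.0402]
tcp_rot: [3.139, -0.149, 0.07]
ft_force: [12.0, 3.7, -0.2]
width: 0.0481
grip_force: 86.0
t 13.15 J [-92.    0.1  -0.3] far [76.2 -0.2 24.9] tilt 0.149 yawerr -0.0016 f [12.3  2.9 -0.2] grip 85.95065116882324 0.0481
t: 13.4
eef_pos: [0.5718, -0.087, 0.0403]
tcp_rot: [3.139, -0.149, 0.07]
ft_force: [12.5, 4.5, 0.2]
width: 0.0484
grip_force: 85.9
t 13.4 J [-92.8   0.1  -0.3] far [75.3 -0.2 25. ] tilt 0.149 yawerr -0.0017 f [12.8  3.6  0.2] grip 85.88741540908813 0.0484
```

```bash
echo '[{"dx":-0.001,"dz":-0.00014,"finger_gap":0.04},{"finger_gap":0.04},{"finger_gap":0.04}]' | python3 inch.py && python3 -c "from h import *;now()"; echo '[{"dx":-0.001,"dz":-0.00014,"finger_gap":0.04},{"finger_gap":0.04},{"finger_gap":0.04}]' | python3 inch.py && python3 -c "from h import *;now()"
```

```text
t: 13.65
eef_pos: [0.5713, -0.0871, 0.0405]
tcp_rot: [3.139, -0.15, 0.069]
ft_force: [15.2, 4.8, 0.4]
width: 0.0485
grip_force: 85.8
t 13.65 J [-93.2   0.1  -0.1] far [74.9 -0.2 25.3] tilt 0.15 yawerr -0.0019 f [15.5  3.7  0.4] grip 85.82352876663208 0.0485
t: 13.9
eef_pos: [0.5712, -0.0872, 0.0409]
tcp_rot: [3.139, -0.152, 0.069]
ft_force: [16.0, 5.5, 0.2]
width: 0.0485
grip_force: 85.8
t 13.9 J [-93.3   0.    0.1] far [74.8 -0.3 25.8] tilt 0.152 yawerr -0.0023 f [16.3  4.4  0.2] grip 85.79790472984314 0.0485
```

```bash
echo '[{"dx":-0.0001,"dz":0.0016,"ay":-0.019,"finger_gap":0.04},{"dx":-0.0001,"dz":0.0016,"ay":-0.019,"finger_gap":0.04},{"dz":0.0016,"ay":-0.019,"finger_gap":0.04},{"finger_gap":0.04},{"finger_gap":0.04}]' | python3 inch.py && python3 -c "from h import *;now()"
```

```text
t: 14.32
eef_pos: [0.572, -0.087, 0.0358]
tcp_rot: [3.139, -0.095, 0.069]
ft_force: [16.6, 5.6, 0.2]
width: 0.0484
grip_force: 85.8
t 14.3167 J [-93.5   0.1  -0.2] far [75.8 -0.2 15.9] tilt 0.095 yawerr -0.0018 f [17.   4.4  0.2] grip 85.75297594070435 0.0484
```

```bash
echo '[{"dz":0.0016,"ay":-0.019,"finger_gap":0.04},{"dx":0.00003,"dz":0.0016,"ay":-0.019,"finger_gap":0.04},{"finger_gap":0.04},{"finger_gap":0.04}]' | python3 inch.py && python3 -c "from h import *;now()"; echo '[{"dx":0.00005,"dz":0.0016,"ay":-0.019,"finger_gap":0.04},{"dx":0.0001,"dz":0.0016,"ay":-0.019,"finger_gap":0.04},{"finger_gap":0.04},{"finger_gap":0.04}]' | python3 inch.py && python3 -c "from h import *;now()"
```

```text
t: 14.65
eef_pos: [0.5723, -0.087, 0.0325]
tcp_rot: [3.139, -0.057, 0.07]
ft_force: [15.5, 4.8, 1.0]
width: 0.0479
grip_force: 85.9
t 14.65 J [-93.6   0.1  -0.4] far [76.1 -0.2  9.4] tilt 0.057 yawerr -0.0017 f [15.8  3.7  1. ] grip 85.85826516151428 0.0479
t: 14.98
eef_pos: [0.5726, -0.0869, 0.0292]
tcp_rot: [3.139, -0.019, 0.07]
ft_force: [15.6, 4.8, 1.9]
width: 0.0478
grip_force: 86.0
t 14.9833 J [-93.7   0.1  -0.4] far [76.3 -0.2  2.9] tilt 0.019 yawerr -0.0015 f [15.9  3.7  1.9] grip 86.00382328033447 0.0478
```

```bash
echo '[{"dx":0.0001,"dz":0.0016,"ay":-0.019,"finger_gap":0.04},{"dz":0.0005,"finger_gap":0.04},{"finger_gap":0.04}]' | python3 inch.py && python3 -c "from h import *;now()"; echo '[{"dx":0.002,"finger_gap":0.04},{"dx":0.002,"finger_gap":0.04},{"dx":0.002,"finger_gap":0.04},{"dx":0.002,"finger_gap":0.04},{"dx":0.001,"finger_gap":0.04},{"finger_gap":0.04},{"finger_gap":0.04}]' | python3 inch.py && python3 -c "from h import *;now()"
```

```text
t: 15.23
eef_pos: [0.5726, -0.087, 0.028]
tcp_rot: [3.139, -0.001, 0.07]
ft_force: [12.9, 4.9, 6.9]
width: 0.0481
grip_force: 87.0
t 15.2333 J [-93.8   0.1  -0.1] far [76.2 -0.2  0. ] tilt 0.001 yawerr -0.0017 f [13.2  4.   6.9] grip 87.03024387359619 0.0481
t: 15.82
eef_pos: [0.5745, -0.0866, 0.0279]
tcp_rot: [3.14, 0.013, 0.071]
ft_force: [-7.9, 0.4, 25.4]
width: 0.0482
grip_force: 89.0
t 15.8167 J [-92.    0.2   1. ] far [78.   0.2 -1.2] tilt -0.013 yawerr -0.0 f [-7.9  1.  25.4] grip 89.04719710350037 0.0482
```

```bash
python3 - <<'E'
from h import *
im=arm.capture("wrist")[:,:,::-1];cv2.imwrite("pics/w5.png",im);cv2.imwrite("pics/w5c.png",cv2.resize(im[30:330,180:450],None,fx=2,fy=2,interpolation=cv2.INTER_CUBIC));print(arm.observe()["torque"])
E
```

```text
[0.13254509 1.05276244 0.01282044]
```

View pics/w5c.png

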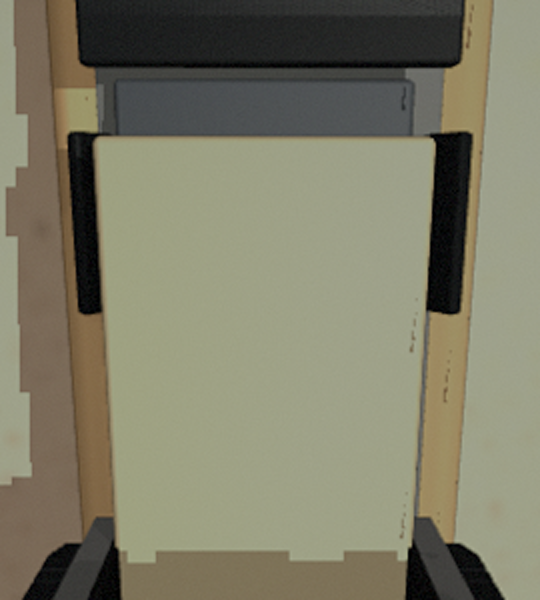

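The stone lies flat between the guides. Its far tongue edge (264,80) is still ~3 mm short of the lip edge (65), so it is stuck by press-down friction. I'll unload upward.

```bash
echo '[{"dz":-0.0015,"finger_gap":0.04},{"dz":-0.0015,"finger_gap":0.04},{"finger_gap":0.04},{"finger_gap":0.04}]' | python3 inch.py && python3 -c "from h import *;now()"
```

```text
t: 16.2
eef_pos: [0.5773, -0.0864, 0.028]
tcp_rot: [3.14, 0.008, 0.071]
ft_force: [8.0, 0.7, -2.4]
width: 0.0483
grip_force: 85.7
t 16.2 J [-89.1   0.3   0.7] far [80.8  0.2 -0.7] tilt -0.008 yawerr -0.0006 f [ 8.   0.1 -2.4] grip 85.69767951965332 0.0483
```

```bash
echo '[{"dx":0.002,"finger_gap":0.04},{"dx":0.002,"finger_gap":0.04},{"dx":0.001,"finger_gap":0.04},{"finger_gap":0.04},{"finger_gap":0.04}]' | python3 inch.py && python3 -c "from h import *;now()"
```

```text
t: 16.62
eef_pos: [0.5815, -0.0861, 0.028]
tcp_rot: [3.14, 0.01, 0.071]
ft_force: [6.3, 0.1, -0.8]
width: 0.0482
grip_force: 85.9
t 16.6167 J [-84.9   0.3   0.9] far [85.   0.2 -0.8] tilt -0.01 yawerr -0.0003 f [ 6.3 -0.3 -0.8] grip 85.9369969367981 0.0482
```

```bash
echo '[{"finger_gap":0.085},{"finger_gap":0.085},{"finger_gap":0.085},{"finger_gap":0.085},{"finger_gap":0.085},{"finger_gap":0.085},{"finger_gap":0.085},{"finger_gap":0.085},{"dz":-0.02,"finger_gap":0.085},{"dz":-0.03,"finger_gap":0.085},{"dz":-0.03,"finger_gap":0.085},{"dz":-0.03,"finger_gap":0.085},{"finger_gap":0.085},{"finger_gap":0.085}]' | python3 inch.py && python3 - <<'E'
from h import *
c=arm.get_calibration("wrist");im=arm.capture("wrist")[:,:,::-1];cv2.imwrite("pics/w6.png",im)
L=lambda q:C+R.from_euler("z",Y).apply(q)
for q in([.075,.025,.026],[.075,-.025,.026],[-.075,.025,.026],[-.075,-.025,.026],[.079,0,.013],[-.079,0,.013]):print(np.round(proj(c,L(q)),1))
E
```

```text
t: 17.78
eef_pos: [0.5831, -0.086, 0.1403]
tcp_rot: [3.139, 0.008, 0.071]
ft_force: [0.6, 0.8, -0.4]
width: 0.0849
grip_force: 0.0
[267.8 113.6]
[356.7 113.6]
[274.7 349.5]
[349.7 349.3]
[312.1 107. ]
[312.1 344.3]
```

View pics/w6.png

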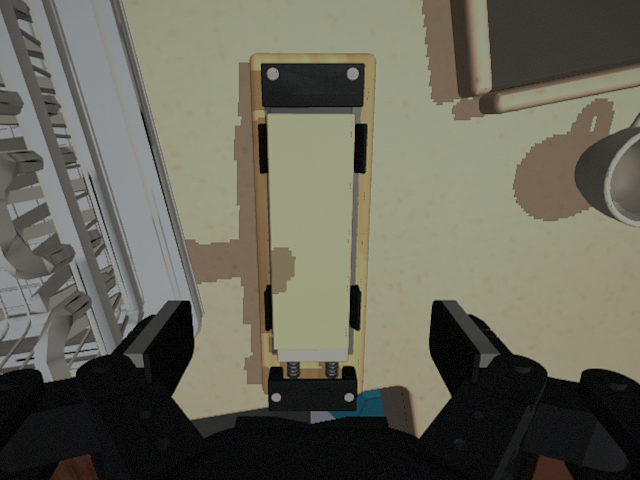

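The stone sits under both lips: far end at row 113, jaw end at row 350, columns 267–355, matching the predicted seated outline. I'll press lightly with closed fingers towards each end to make sure it is down.

```bash
echo '[{"dx":-0.024,"dy":0.0015,"ay":0.008,"finger_gap":0},{"dx":-0.024,"finger_gap":0},{"dz":0.025,"finger_gap":0},{"dz":0.025,"finger_gap":0},{"dz":0.02,"finger_gap":0},{"dz":0.01,"finger_gap":0},{"finger_gap":0},{"finger_gap":0},{"finger_gap":0},{"finger_gap":0},{"finger_gap":0}]' | python3 inch.py 20; python3 -c "from h import *;p,r,s=tool();print(R.from_euler('z',-Y).apply(p-C).round(4))"
```

```text
t: 18.75
eef_pos: [0.5345, -0.0909, 0.0595]
tcp_rot: [3.14, 0.002, 0.071]
ft_force: [-0.1, -0.1, -0.3]
width: -0.0004
grip_force: 0.0
[-0.0471  0.0005  0.0375]
```

```bash
echo '[{"dz":0.006,"finger_gap":0},{"dz":0.003,"finger_gap":0},{"dz":0.002,"finger_gap":0},{"dz":0.002,"finger_gap":0},{"finger_gap":0},{"finger_gap":0}]' | python3 inch.py
```

```text
t: 19.25
eef_pos: [0.5337, -0.0906, 0.048]
tcp_rot: [3.14, 0.003, 0.071]
ft_force: [-7.7, 2.3, 23.6]
width: -0.0003
grip_force: 11.6
```

```bash
echo '[{"dz":-0.015,"finger_gap":0},{"dx":0.031,"finger_gap":0},{"dx":0.031,"finger_gap":0},{"dx":0.031,"finger_gap":0},{"finger_gap":0},{"dz":0.007,"finger_gap":0},{"dz":0.004,"finger_gap":0},{"dz":0.002,"finger_gap":0},{"dz":0.001,"finger_gap":0},{"finger_gap":0},{"finger_gap":0}]' | python3 inch.py
```

```text
t: 20.17
eef_pos: [0.6253, -0.0837, 0.048]
tcp_rot: [3.141, 0.003, 0.071]
ft_force: [-3.4, 2.5, 15.3]
width: -0.0001
grip_force: 7.7
```

```bash
echo '[{"dz":-0.02,"finger_gap":0},{"dx":-0.02,"dz":-0.035,"finger_gap":0},{"dx":-0.02,"dz":-0.035,"finger_gap":0},{"dz":-0.03,"finger_gap":0},{"finger_gap":0},{"finger_gap":0}]' | python3 inch.py && python3 - <<'E'
from h import *
c=arm.get_calibration("wrist");im=arm.capture("wrist")[:,:,::-1];cv2.imwrite("pics/w7.png",im);cv2.imwrite("pics/w7c.png",cv2.resize(im[40:340,230:400],None,fx=2,fy=2,interpolation=cv2.INTER_CUBIC))
L=lambda q:C+R.from_euler("z",Y).apply(q)
for q in([.075,.025,.026],[.075,-.025,.026],[-.075,.025,.026],[-.075,-.025,.026],[-.079,0,.013]):print((np.round(proj(c,L(q)),1)-np.array([230,40]))*2)
E
```

```text
t: 20.67
eef_pos: [0.5866, -0.0871, 0.1679]
tcp_rot: [3.139, 0.001, 0.07]
ft_force: [0.1, 0.4, 0.1]
width: -0.0002
grip_force: 0.0
[ 80.8 163.2]
[238.8 163. ]
[ 92.6 588.8]
[228.8 588.4]
[160.8 581. ]
```

View pics/w7c.png

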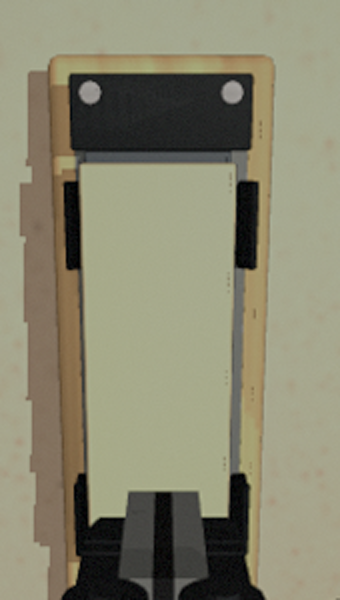

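The far end is at row 163, exactly as predicted for a seated stone. It is square between the guides, and the hand is clear.

```bash
python3 -c "from station import arm;print(arm.job_done())"
```

```text
the job is handed in; nothing more can be done
None
```

The fine stone is in the holder under both lips, flat and square as far as the last camera view and the press heights at both ends show; I let it go with the hand clear and handed the job in at about 21 s, with no verdict returned.

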